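Unlock the transit tray and load the laser-marking carrier

TASK

Free the keeper bar from the grey transit tray by sliding it along its keyhole slots to their wide ends and lifting it off its two studs, and lay it flat in the empty trough on the robot's side of the tray. Then move the four parts of the row out of the tray into the marking carrier, each into the nest that is cut for it, so that every part stands upright, squarely and centred on the rubber pad of its nest, with nothing left in your hand.

Things in the scene. Friction and masses are not known exactly. Their poses are not given: they have to be found in the camera images.
- keeper_grip (a point): Black grip block, 14 (own x) x 50 (y) x 36 mm high, on an aluminium keeper bar 381 mm long (y), 16 wide (34 at the ends), 4 thick, that lies over the row. Point: 24 mm above the bar's top, 28 over its underside. Studs (6 mm, 13 mm heads) hold its end keyholes (slot 8, wide end 21 x 23 mm): slide it level 16 +-4 mm to its own +y (robot's left), a few N, then lift over 15 mm. Mass 0.2 kg.
- tray_park (a point): Middle of the empty trough's floor, 6 mm above the bench, on the grey fixed tray's robot side: 63 mm wide, ends open, lips 9 mm high. The bar shall lie in it lengthways, grip over this point. Own y: along trough, row and keeper bar; own x: towards the row, 74 mm away. The row's four stations are 44 and 112 mm either side of the middle, between walls 9 mm high, 36 mm from its line.
- potting_tub_mid (a point): Potting case: black open plastic box, 34 x 62 x 28 mm, walls 2 mm, 18 g. Point: its centre, 14 mm up. Stands in the tray's row (stations vary), 6 mm above the bench, own y (length) across the row, own x (width) along it; 25 mm free beside it for fingers closing across x.
- terminal_strip_mid (a point): Terminal strip: white block 20 x 61 mm with six round posts, 21 mm high; only its lower 12 mm can be gripped. Point: its centre, 10.5 mm up. Stands in the tray's row (stations vary), 6 mm above the bench, own y (length) across the row, own x (width) along it; 25 mm free beside it for fingers closing across x.
- gauge_block_mid (a point): Focus gauge block: light grey metal, 36 x 36 x 30 mm high, 0.26 kg; quarter turns do not matter. Point: its centre, 15 mm up. Stands in the tray's row (stations vary), 6 mm above the bench, own y (length) across the row, own x (width) along it; 25 mm free beside it for fingers closing across x.
- dongle_mid (a point): Dongle case: small closed black plastic case, 19 x 42 x 12 mm, 20 g. Point: its centre, 6 mm up. Stands in the tray's row (stations vary), 6 mm above the bench, own y (length) across the row, own x (width) along it; 25 mm free beside it for fingers closing across x.
- nest_case_floor (a point): Nest of the potting case, rubber pad 34 x 62 mm. Grey block 64 x 88 mm, 70 mm pitch on the aluminium carrier, order varies. Point: centre of the pad's top, 18 mm above the bench; own y across the row, x along it. End walls 7 mm high, 5 mm beyond the pad's ends; corner walls 5 mm beside it leave the middle 48 mm of each side open.
- nest_strip_floor (a point): Nest of the terminal strip, rubber pad 20 x 61 mm. Grey block 64 x 88 mm, 70 mm pitch on the aluminium carrier, order varies. Point: centre of the pad's top, 18 mm above the bench; own y across the row, x along it. End walls 7 mm high, 5 mm beyond the pad's ends; corner walls 5 mm beside it leave the middle 48 mm of each side open.
- nest_gauge_floor (a point): Nest of the gauge block, square rubber pad 36 x 36 mm. Grey block 64 x 88 mm, 70 mm pitch on the aluminium carrier, order varies. Point: centre of the pad's top, 18 mm above the bench; own y across the row, x along it. End walls 7 mm high, 5 mm beyond the pad's ends; sides open for fingers.
- nest_dongle_floor (a point): Nest of the dongle case, rubber pad 19 x 42 mm. Grey block 64 x 88 mm, 70 mm pitch on the aluminium carrier, order varies. Point: centre of the pad's top, 18 mm above the bench; own y across the row, x along it. End walls 7 mm high, 5 mm beyond the pad's ends; sides open for fingers.

How it is judged (in metres and radians):
On the way:
1. the keeper bar has been slid free of its studs and lies flat in the trough (horizontal distance between keeper_grip and tray_park below 0.015 m and angle between the y axis of keeper_grip and the y axis of tray_park, either way round below 0.12 rad and angle between keeper_grip's own z axis and vertical below 0.06 rad and z of keeper_grip in the frame of tray_park below 0.032 m), for 0.2 s.
At the end, for the whole second after the job is handed in: Keeper bar flat in the trough, grip within 15 mm of its middle, lengthways within 0.12 rad; each part upright in its own nest, within 12 mm of the pad's centre, square within 0.2 rad (gauge block: also by quarter turns), seated on the pad within 3 mm; all released (all of step 1 and horizontal distance between potting_tub_mid and nest_case_floor below 0.012 m and angle between the y axis of potting_tub_mid and the y axis of nest_case_floor, either way round below 0.2 rad and angle between each of potting_tub_mid, terminal_strip_mid, gauge_block_mid, dongle_mid's own z axis and vertical below 0.08 rad and z of potting_tub_mid in the frame of nest_case_floor between 0.011 and 0.017 m and horizontal distance between terminal_strip_mid and nest_strip_floor below 0.012 m and angle between the y axis of terminal_strip_mid and the y axis of nest_strip_floor, either way round below 0.2 rad and z of terminal_strip_mid in the frame of nest_strip_floor between 0.0075 and 0.0135 m and horizontal distance between gauge_block_mid and nest_gauge_floor below 0.012 m and (angle between the y axis of gauge_block_mid and the y axis of nest_gauge_floor, either way round below 0.2 rad or angle between the y axis of gauge_block_mid and the x axis of nest_gauge_floor, either way round below 0.2 rad) and z of gauge_block_mid in the frame of nest_gauge_floor between 0.012 and 0.018 m and horizontal distance between dongle_mid and nest_dongle_floor below 0.012 m and angle between the y axis of dongle_mid and the y axis of nest_dongle_floor, either way round below 0.2 rad and z of dongle_mid in the frame of nest_dongle_floor between 0.003 and 0.009 m); the robot touches nothing.
It also fails if it takes over 131 s, if anything falls off the work surface, if the arm or the gripper's body presses on something with over 40 N, if the wrist force passes 120 N, or if a joint passes its speed limit or range.

ROBOT

A 7-joint arm with a two-finger parallel gripper is mounted at the origin on a cart in front of the work surface, level with it; the furniture and walls round the work are solid. World frame = base frame: x ahead of the robot, y to its left, z up, the work surface at z = 0. Lengths are in m, angles in degrees, forces in N, time in s.
With the tool pointing down it reaches from about 0.425 to 0.875 m from the base axis. Payload 4.7 kg.
Tool frame: the origin (TCP) lies midway between the tips of the shut fingers; the grasp point (between the pads) lies 19 mm behind it; z points along the fingers, x is the direction in which the jaws open and shut, and the axes are right-handed (so a half turn about z gives the same grasp; the last joint's range is limited). The gripper opens to 87 mm and grips with 3 to 60 N. Pads are 19 mm wide; open, the fingers measure 117 mm over their backs; the gripper's body (75 mm by 190 mm) begins 51 mm behind the grasp point.
Start: joints at [-75.911, 18.392, -4.016, 83.108, 1.295, 78.541, -3.26], TCP at [0.149, 0.633, 0.223] pointing down, gripper open.
Joint ranges: [-163.93, 163.93], [-17.29, 119.83], [-79.2, 71.16], [3.27, 140.29], [-89.18, 269.18], [5.43, 117.66], [-154.24, 154.24]. Speed limits (degrees/s): [147.25, 147.25, 180, 180, 180, 180, 180].

INTERFACE

Orientations are given as [roll, pitch, yaw] about the fixed x, y, z axes, in that order (R = Rz(yaw) Ry(pitch) Rx(roll)).
In Python, from cell import telemetry, optics, env gives the robot as it stands.
- The arm moves only by the tool arm_command, never from a script. Its arguments are lists of equal length, an entry for each row: "translation": the shift along the tool's x, y, z in cm, a list of three; "twist": the turn about the tool's z in degrees. In form: {"translation": [[x, y, z], ...], "twist": [twist, ...]}. A call has 1 to 10 rows; each row shifts and turns the pose as measured when the row begins, along the tool's axes as they then stand; what a row does not reach is not made up. A row lasts 1/8 s, in which the tool goes at most 62.5 mm and 10.7 degrees, less where a joint would pass 70% of its speed; a pose out of reach is approached as far as the arm can. A call is refused whole if a number of a shift passes 6.25 or a number of a turn 10.7, either way. A call with a gripper value outside its range is refused whole. "grip" is the opening in per cent of the stroke, from 0 (shut) to 100 (fully open), set as the call begins (left out, the last holds). The fingers move at their own pace and stop on an object; "force" is the grip in N (left out, the last holds). Time passes only in rows, so rows that do not move let the fingers close. It gives the time, the measured TCP pose, the force and the opening at its end, in the units of the state.
- telemetry.get_obs(): the state, without advancing time (a new reading comes with each control period).
- optics.read_camera(name): name is "scene" or "top"; returns a dict with "img" (384x512x3 uint8, blue, green, red), "fx", "fy", "cx", "cy" (pixels), "extrinsics" (4x4, takes a point from camera to world coordinates). Camera axes: x right, y up, looking along -z (the intrinsics and any distortion apply to the point x, -y, -z); pixel columns grow to the right and rows downward; lengths in m; the calibration is good to about 2 mm. A picture is of the moment at which its call begins. There is no depth.
- env.sign_off(): hands the job in, once; it reports no verdict.
The state is a dict: "time_s": time; "qpos": joint angles; "joint_velocities": joint speeds; "effort": joint torques, N m; "tool_pos": TCP position; "tool_rot": TCP orientation; "force": force on the tool from outside, world axes, zero at the start; "wrist_torque": the same for the moment, N m; "grip_width": finger opening in m.
Only numpy, scipy, OpenCV 4.12 (cv2) and the standard library are available. Lean on these libraries where they do the work, as an engineer would, in place of code of your own. Each camera call takes 0.05 s, during which the arm holds its last target. There are 200 camera calls.

## Working session

There is one attempt and no reset: what is moved stays moved. The work goes in short steps, Python scripts to look and compute and a tool call to move; the robot and the scene stay as the last step left them, time stands still between calls to the robot, and variables do not carry over. Pictures are saved under pics/ and viewed, about 12 in all and at most 16, crops included, and the job is handed in when it is done.

Besides the shell and the picture viewer there is one more tool, called after "Request:" as name(argument=value, ...), one argument or row to a line, values as JSON. arm_command: Moves the arm, as the interface text tells. Its arguments: {"type":"object","properties":{"translation":{"type":"array","items":{"type":"array","items":{"type":"number"}}},"twist":{"type":"array","items":{"type":"number"}},"grip":{"type":"number"},"force":{"type":"number"}},"required":["translation","twist"]}

```bash
ls; mkdir -p pics; python3 - <<'E'
from cell import telemetry, optics
import cv2,numpy as np
print(telemetry.get_obs())
for n in("scene","top"):
    c=optics.read_camera(n); cv2.imwrite(f"pics/{n}0.png",c["img"]); np.save(f"pics/{n}0.npy",c,allow_pickle=True)
    print(n,{k:v for k,v in c.items() if k!="img"})
E
```

```text
pics
{'time_s': 0.0, 'qpos': array([-75.90926705,  18.43979485,  -4.01508499,  83.17465542,
         1.29359238,  78.53969183,  -3.26034432]), 'joint_velocities': array([ 0.06845434,  0.11209446,  0.02259946, -0.05827586, -0.01004244,
       -0.07473188,  0.05722042]), 'effort': array([ 8.70817366e-04, -4.91294324e+01, -4.03561899e-01, -3.12526417e+01,
       -6.40653865e-02,  4.36762290e-02,  1.58365160e-04]), 'tool_pos': array([0.14926306, 0.63206856, 0.22145526]), 'tool_rot': array([1.79995557e+02, 1.08981037e-01, 7.67179580e+01]), 'force': array([ 0.11011832, -0.92627578,  0.01616586]), 'wrist_torque': array([0.00672079, 0.01964172, 0.01715625]), 'grip_width': 0.08730638783701486}
scene {'fx': 419.87552386838274, 'fy': 419.87552386838274, 'cx': 253.7391959558196, 'cy': 194.49469019768645, 'extrinsics': array([[ 0.84748546,  0.34285861, -0.4052362 ,  0.00787723],
       [-0.53051679,  0.57282476, -0.62483897, -0.73311747],
       [ 0.0178979 ,  0.74452654,  0.6673529 ,  0.8821961 ],
       [ 0.        ,  0.        ,  0.        ,  1.        ]])}
top {'fx': 357.48837016500886, 'fy': 357.48837016500886, 'cx': 255.9380696726427, 'cy': 187.06948478004304, 'extrinsics': array([[-0.02416346,  0.99063122, -0.13440948,  0.3090685 ],
       [-0.99968172, -0.02491866, -0.00393902, -0.0123762 ],
       [-0.00725142,  0.13427152,  0.99091805,  1.15487372],
       [ 0.        ,  0.        ,  0.        ,  1.        ]])}
```

View pics/top0.png

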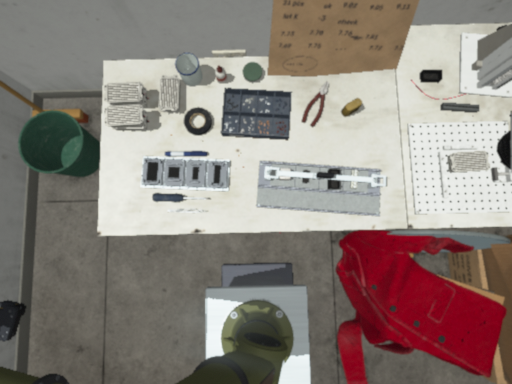

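View pics/scene0.png

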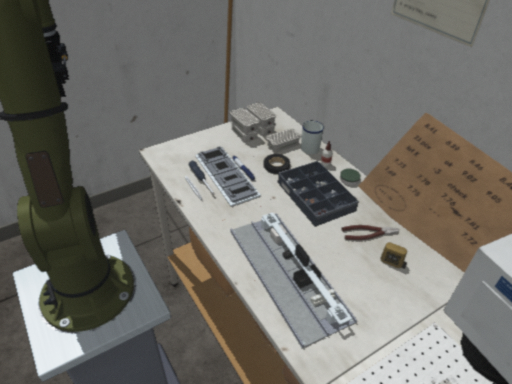

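Top view: carrier with four nests at about (142-230, 157-190), tray at (257-380, 160-215), bar with black grip at (329,180). The scene view agrees. Next I zoom in on both.

```bash
cat > h.py <<'E'
import numpy as np, cv2
from cell import optics, telemetry
def cast(c,uv,z):
    "pixels -> world points on plane z"
    uv=np.atleast_2d(uv).astype(float); T=c["extrinsics"]
    d=np.c_[(uv[:,0]-c["cx"])/c["fx"],-(uv[:,1]-c["cy"])/c["fy"],-np.ones(len(uv))]@T[:3,:3].T
    o=T[:3,3]; return o+d*((z-o[2])/d[:,2])[:,None]
def proj(c,P):
    T=c["extrinsics"]; p=(np.atleast_2d(P)-T[:3,3])@T[:3,:3]
    return np.c_[c["cx"]-c["fx"]*p[:,0]/p[:,2], c["cy"]+c["fy"]*p[:,1]/p[:,2]]
def rect(c,z,x0,x1,y0,y1,s):
    "orthorectified view at plane z, s px/m; image up=+x, left=+y"
    w,h=int((y1-y0)*s),int((x1-x0)*s)
    W=np.array([[x1,y1,z],[x1,y0,z],[x0,y0,z],[x0,y1,z]])
    H=cv2.getPerspectiveTransform(proj(c,W).astype(np.float32),np.float32([[0,0],[w,0],[w,h],[0,h]]))
    return cv2.warpPerspective(c["img"],H,(w,h),flags=cv2.INTER_CUBIC)
E
python3 - <<'E'
from h import *
t=np.load("pics/top0.npy",allow_pickle=True).item(); s=np.load("pics/scene0.npy",allow_pickle=True).item()
print(cast(t,[[142,157],[230,157],[230,190],[142,188],[257,160],[380,215],[386,181],[329,180]],0.02).round(3))
a=cv2.resize(t["img"][150:220,250:395],None,fx=5.5,fy=5.5,interpolation=cv2.INTER_CUBIC)
b=cv2.resize(t["img"][148:196,135:238],None,fx=5.5,fy=5.5,interpolation=cv2.INTER_CUBIC)
b=cv2.copyMakeBorder(b,0,0,0,a.shape[1]-b.shape[1],cv2.BORDER_CONSTANT)
cv2.imwrite("pics/tz.png",np.vstack([a[:, :797],b[:, :797]])[:600])
a=cv2.resize(s["img"][208:348,225:365],None,fx=4.2,fy=4.2,interpolation=cv2.INTER_CUBIC); cv2.imwrite("pics/sz.png",a)
E
```

```text
[[ 0.571  0.36   0.02 ]
 [ 0.563  0.074  0.02 ]
 [ 0.456  0.075  0.02 ]
 [ 0.469  0.358  0.02 ]
 [ 0.551 -0.013  0.02 ]
 [ 0.364 -0.398  0.02 ]
 [ 0.472 -0.425  0.02 ]
 [ 0.48  -0.243  0.02 ]]
```

View pics/tz.png

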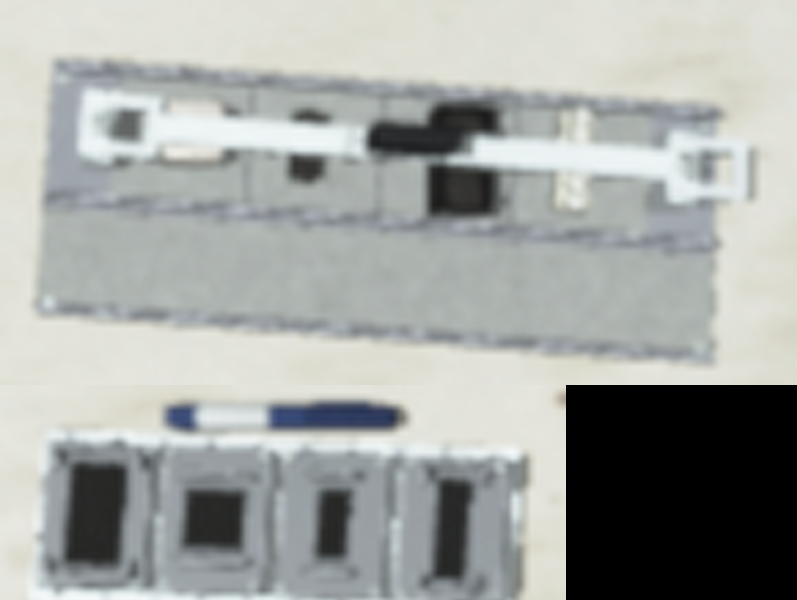

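View pics/sz.png

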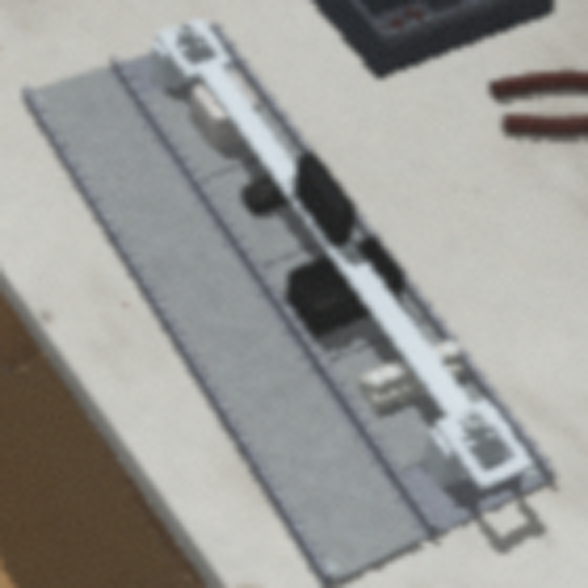

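Top crop: from the left, the row holds gauge, dongle, tub and strip. The nests from the left are case, gauge, dongle and strip. The bar's grip is at crop (420,138), and the scene crop confirms this order. I'll start the approach and then measure from the stored pictures.

Request:
arm_command(
  translation=[
    [-2.5,4.4,0],
    [-2.5,4.4,0],
    [-2.5,4.4,0],
    [-2.5,4.4,0],
    [-2.5,4.4,0],
    [-2.5,4.4,0],
    [-2.5,4.4,0],
    [-2.5,4.4,0],
  ],
  twist=[0,0,0,0,0,0,0,0],
  grip=100,
)

```text
time_s: 1.1
tool_pos: [0.4495, 0.3512, 0.2169]
tool_rot: [-179.8, 0.4, 77.4]
force: [0.8, 0.1, -0.0]
grip_width: 0.087
```

```bash
python3 - <<'E'
from h import *
t=np.load("pics/top0.npy",allow_pickle=True).item(); s=np.load("pics/scene0.npy",allow_pickle=True).item()
S=5
def comps(m,off,name,amin=60):
    n,l,st,ce=cv2.connectedComponentsWithStats(m.astype(np.uint8))
    for i in range(1,n):
        if st[i,4]>amin*S*S/4:
            r=cv2.minAreaRect(np.argwhere(l==i)[:,::-1].astype(np.float32))
            print(name,"c",(ce[i]/S+off).round(1),"rect",(np.array(r[0])/S+off).round(1),(np.array(r[1])/S).round(1),round(r[2],1),"box",(cv2.boxPoints(r)/S+off).round(1).tolist())
def crop(c,x0,x1,y0,y1): return cv2.resize(c["img"][y0:y1,x0:x1],None,fx=S,fy=S,interpolation=cv2.INTER_CUBIC), np.array([x0,y0])
for nm,c,B in(("top",t,(250,395,150,220)),("scene",s,(215,365,200,348)),("carT",t,(138,236,152,194)),("carS",s,(190,265,140,210))):
    im,o=crop(c,*B); h=cv2.cvtColor(im,cv2.COLOR_BGR2HSV); g=im.max(2)
    comps(g<62,o,nm+" black",40)
    if "car" not in nm:
        comps((g>205)&(h[...,1]<18),o,nm+" white",100)
        comps((g<202),o,nm+" tray",3000)
    else: comps(g<200,o,nm+" block",200)
E
```

```text
top black c [328.9 173.8] rect [328.6 173.5] [ 8.2 22.4] 90.0 box [[317.4, 169.4], [339.8, 169.4], [339.8, 177.6], [317.4, 177.6]]
top black c [333.7 184.7] rect [333.9 184.5] [ 8.2 11. ] 90.0 box [[328.4, 180.4], [339.4, 180.4], [339.4, 188.6], [328.4, 188.6]]
top white c [328.4 180. ] rect [322.4 184.9] [ 69.8 144.8] 90.0 box [[250.0, 150.0], [394.8, 150.0], [394.8, 219.8], [250.0, 219.8]]
top white c [286.7 173.6] rect [290.  174.7] [51.9 12.9] 5.4 box [[263.6, 178.7], [264.8, 165.8], [316.5, 170.7], [315.2, 183.6]]
top tray c [319.1 190.1] rect [319.7 188.2] [124.9  48.6] 4.4 box [[255.6, 207.7], [259.3, 159.2], [383.8, 168.8], [380.1, 217.3]]
scene black c [325.1 213.2] rect [324.8 213.7] [63.  24.5] 3.3 box [[292.6, 224.1], [294.0, 199.6], [356.9, 203.2], [355.5, 227.7]]
scene black c [327.8 204.4] rect [332.6 204.4] [11.  46.5] 85.2 box [[309.0, 200.8], [355.3, 196.9], [356.3, 207.9], [309.9, 211.8]]
scene black c [348.8 229.1] rect [348.7 229.1] [ 1.6 10.7] 82.9 box [[343.3, 228.9], [353.9, 227.6], [354.1, 229.2], [343.5, 230.5]]
scene black c [302.3 255.8] rect [302.  255.5]
[... 1624 characters left out ...]
, 156.5], [231.6, 160.4], [230.3, 189.9]]
carS black c [213.1 154.4] rect [213.1 154.3] [ 5.3 17.4] 74.5 box [[204.1, 154.1], [220.8, 149.4], [222.2, 154.5], [205.5, 159.2]]
carS black c [221.6 165.5] rect [221.7 165.4] [ 6.1 10. ] 72.2 box [[216.0, 164.1], [225.6, 161.0], [227.5, 166.8], [217.9, 169.9]]
carS black c [230.7 177.4] rect [230.7 177.4] [ 2.9 11.3] 72.1 box [[224.9, 177.7], [235.6, 174.3], [236.5, 177.0], [225.8, 180.4]]
carS black c [240.6 190.1] rect [240.3 190.2] [ 3.5 17.7] 71.6 box [[231.4, 191.3], [248.2, 185.7], [249.3, 189.1], [232.5, 194.7]]
carS block c [229.5 175.5] rect [227.4 174.9] [74.8 69.8] 0.0 box [[190.0, 209.8], [190.0, 140.0], [264.8, 140.0], [264.8, 209.8]]
```

```bash
python3 - <<'E'
from h import *
t=np.load("pics/top0.npy",allow_pickle=True).item(); s=np.load("pics/scene0.npy",allow_pickle=True).item()
k=lambda P,f,o:(np.array(P,float)+.5)/f-.5+np.array(o)
def tri(pt,ps):
    A=[];b=[]
    for c,p in((t,pt),(s,ps)):
        o=c["extrinsics"][:3,3]; d=cast(c,p,0)[0]-o; d/=np.linalg.norm(d); M=np.eye(3)-np.outer(d,d); A.append(M); b.append(M@o)
    A=np.vstack(A);b=np.hstack(b); x,r,_,_=np.linalg.lstsq(A,b,rcond=None); return x.round(4),np.sqrt(r).round(4)
T=lambda *p:k(p,5.5,(250,150)); Sc=lambda *p:k(p,4.2,(225,208))
print("left end",tri(T(80,126),Sc(182,25)),"right end",tri(T(750,170),Sc(500,475)))
print("grip top L end",tri(T(369,136),Sc(303,155)),"R end",tri(T(468,142),Sc(350,212)))
tc=np.array([cast(t,T(*p),0.012)[0] for p in((55,60),(720,112),(713,360),(38,312))]);print("tray corners\n",tc.round(4))
cs=np.array([cast(s,Sc(*p),0.012)[0] for p in((215,25),(552,482),(328,583),(25,92))]);print("scene corners\n",cs.round(4))
for n,p in dict(gauge=(200,130,.03),dongle=(308,145,.018),tub=(463,162,.034),strip=(573,160,.025)).items(): print(n,cast(t,T(*p[:2]),p[2])[0].round(4))
for n,p,q in(("case",(152.4,171.3),(213.1,154.4)),("gauge",(173.9,172.2),(221.6,165.5)),("dongle",(195.6,173.1),(230.7,177.4)),("strip",(217.2,174.1),(240.5,190.1))):
    print(n,cast(t,np.array(p)-.4,.018)[0].round(4),cast(s,np.array(q)-.4,.018)[0].round(4))
E
```

```text
left end (array([ 0.5076, -0.0359,  0.0419]), array([0.0029])) right end (array([ 0.4675, -0.4141,  0.0445]), array([0.0043]))
grip top L end (array([ 0.4907, -0.1951,  0.0744]), array([0.0006])) R end (array([ 0.4849, -0.2487,  0.0799]), array([0.0004]))
tray corners
 [[ 0.5511 -0.0218  0.012 ]
 [ 0.5099 -0.4125  0.012 ]
 [ 0.3643 -0.3982  0.012 ]
 [ 0.4018 -0.0081  0.012 ]]
scene corners
 [[ 0.5475 -0.0236  0.012 ]
 [ 0.504  -0.4191  0.012 ]
 [ 0.3617 -0.402   0.012 ]
 [ 0.4009 -0.0108  0.012 ]]
gauge [ 0.5038 -0.1047  0.03  ]
dongle [ 0.4954 -0.1685  0.018 ]
tub [ 0.4806 -0.2551  0.034 ]
strip [ 0.4815 -0.3209  0.025 ]
case [0.5245 0.3271 0.018 ] [0.5222 0.3259 0.018 ]
gauge [0.5198 0.2574 0.018 ] [0.5174 0.2564 0.018 ]
dongle [0.515  0.1872 0.018 ] [0.5126 0.1867 0.018 ]
strip [0.51   0.1174 0.018 ] [0.508  0.1169 0.018 ]
```

```bash
cat > plan.py <<'E'
import sys, numpy as np
from cell import telemetry
# plan.py x y z yaw n : rows in tool axes (cm, deg) from the measured pose to the target
x,y,z,yaw,n=map(float,sys.argv[1:6]); n=int(n); o=telemetry.get_obs()
p=np.array(o["tool_pos"]); psi=o["tool_rot"][2]; d=(np.array([x,y,z])-p)/n*100
tw=-((yaw-psi+180)%360-180)/n
print("pose",p.round(4),o["tool_rot"].round(1),"q",o["qpos"].round(0),"t",round(o["time_s"],2),"w",round(o["grip_width"],4)); R=[]
for i in range(n):
    a=np.radians(psi-tw*i); R.append([round(v,2) for v in(d[0]*np.cos(a)+d[1]*np.sin(a), d[0]*np.sin(a)-d[1]*np.cos(a), -d[2])])
print(R, round(tw,2))
E
python3 plan.py 0.488 -0.222 0.13 -5.75 10
```

```text
pose [0.4495 0.3512 0.2169] [-179.8    0.4   77.4] q [-50.   9.  10.  95.  -2.  76.  38.] t 1.1 w 0.087
[[np.float64(-5.51), np.float64(1.63), np.float64(0.87)], [np.float64(-5.21), np.float64(2.41), np.float64(0.87)], [np.float64(-4.81), np.float64(3.14), np.float64(0.87)], [np.float64(-4.31), np.float64(3.8), np.float64(0.87)], [np.float64(-3.71), np.float64(4.38), np.float64(0.87)], [np.float64(-3.04), np.float64(4.87), np.float64(0.87)], [np.float64(-2.3), np.float64(5.26), np.float64(0.87)], [np.float64(-1.52), np.float64(5.54), np.float64(0.87)], [np.float64(-0.7), np.float64(5.7), np.float64(0.87)], [np.float64(0.13), np.float64(5.74), np.float64(0.87)]] 8.31
```

Request:
arm_command(
  translation=[
    [-5.5,1.6,0.8],
    [-5.2,2.4,0.8],
    [-4.8,3.1,0.8],
    [-4.3,3.8,0.8],
    [-3.7,4.4,0.8],
    [-3.0,4.9,0.8],
    [-2.3,5.3,0.8],
    [-1.5,5.5,0.8],
    [-0.7,5.7,0.8],
    [0.1,5.7,0.8],
  ],
  twist=[8.3,8.3,8.3,8.3,8.3,8.3,8.3,8.3,8.3,8.3],
)

```text
time_s: 2.35
tool_pos: [0.4757, -0.2396, 0.1361]
tool_rot: [179.7, 0.1, -8.4]
force: [1.4, 0.3, 0.1]
grip_width: 0.0875
```

```bash
sed -i 's/round(v,2) for/float(round(v,2)) for/' plan.py; python3 plan.py 0.488 -0.222 0.095 -5.75 3
```

```text
pose [ 0.4757 -0.2396  0.1361] [ 1.797e+02  1.000e-01 -8.400e+00] q [-16.   9.  44. 107.  -6.  66.  21.] t 2.35 w 0.0875
[[0.32, -0.64, 1.37], [0.33, -0.64, 1.37], [0.34, -0.63, 1.37]] -0.87
```

Request:
arm_command(
  translation=[
    [0.3,-0.6,1.3],
    [0.3,-0.6,1.3],
    [0.4,-0.6,1.4],
    [0,0,0],
  ],
  twist=[-0.9,-0.9,-0.9,0],
  grip=60,
)

```text
time_s: 2.85
tool_pos: [0.4865, -0.2244, 0.0923]
tool_rot: [179.7, 0.3, -5.7]
force: [-0.1, 0.6, 0.8]
grip_width: 0.0565
```

```bash
python3 plan.py 0.488 -0.222 0.05 -5.75 3; python3 - <<'E'
from h import *
c=optics.read_camera("scene"); d=optics.read_camera("top")
a=cv2.resize(c["img"][120:348,220:365],None,fx=2.6,fy=2.6,interpolation=cv2.INTER_CUBIC)
b=cv2.resize(d["img"][140:230,250:395],None,fx=2.8,fy=2.8,interpolation=cv2.INTER_CUBIC)
b=cv2.copyMakeBorder(b,0,a.shape[0]-b.shape[0],0,0,cv2.BORDER_CONSTANT)
cv2.imwrite("pics/p1.png",np.hstack([a,b]))
E
```

```text
pose [ 0.4865 -0.2244  0.0923] [179.7   0.3  -5.7] q [-16.  13.  42. 109.  -9.  61.  24.] t 2.85 w 0.0565
[[0.04, -0.08, 1.41], [0.04, -0.08, 1.41], [0.04, -0.08, 1.41]] 0.0
```

View pics/p1.png

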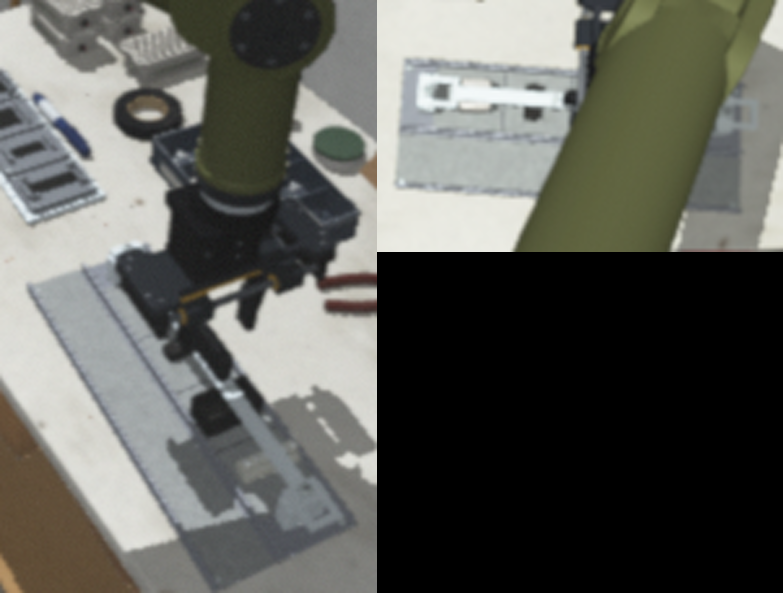

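The fingers straddle the grip block on the x axis (left finger near (175,345), right near (250,310)), so the alignment looks right. Descend and close.

Request:
arm_command(
  translation=[
    [0,-0.1,1.4],
    [0,-0.1,1.4],
    [0,0,1.4],
    [0,0,0],
  ],
  twist=[0,0,0,0],
)

```text
time_s: 3.45
tool_pos: [0.4871, -0.2235, 0.0492]
tool_rot: [179.6, 0.1, -5.8]
force: [0.2, -0.1, 0.4]
grip_width: 0.0524
```

Request:
arm_command(
  translation=[
    [0,0,0],
    [0,0,0],
    [0,0,0],
    [0,0,0],
    [0,0,0],
  ],
  twist=[0,0,0,0,0],
  grip=0,
  force=35,
)

```text
time_s: 4.08
tool_pos: [0.4882, -0.2243, 0.0503]
tool_rot: [179.6, 0.0, -5.8]
force: [0.8, 0.0, -1.0]
grip_width: 0.0139
```

Request:
arm_command(
  translation=[
    [0,-0.4,0],
    [0,-0.4,0],
    [0,-0.4,0],
    [0,-0.4,0],
    [0,0,0],
  ],
  twist=[0,0,0,0,0],
)

```text
time_s: 4.7
tool_pos: [0.4897, -0.2078, 0.0503]
tool_rot: [179.6, 0.0, -5.8]
force: [-0.7, -0.4, -0.2]
grip_width: 0.0137
```

Request:
arm_command(
  translation=[
    [0,0,-0.3],
    [0,0,-0.4],
    [0,0,-0.4],
    [0,0,-0.4],
    [0,0,-0.4],
  ],
  twist=[0,0,0,0,0],
)

```text
time_s: 5.32
tool_pos: [0.4886, -0.2066, 0.0694]
tool_rot: [179.6, 0.2, -5.8]
force: [-0.5, -0.2, -2.4]
grip_width: 0.0136
```

Request:
arm_command(
  translation=[
    [0,0,-0.9],
    [0,0,-0.9],
    [0,0,-0.9],
    [0,0,0],
  ],
  twist=[0,0,0,0],
)

```text
time_s: 5.82
tool_pos: [0.4893, -0.2067, 0.0993]
tool_rot: [179.6, 0.1, -5.9]
force: [0.4, -0.2, -3.0]
grip_width: 0.0141
```

```bash
python3 plan.py 0.416 -0.2095 0.093 -5.75 4; python3 - <<'E'
from h import *
c=optics.read_camera("scene")
cv2.imwrite("pics/p2.png",cv2.resize(c["img"][120:348,200:365],None,fx=2.6,fy=2.6,interpolation=cv2.INTER_CUBIC))
E
```

```text
pose [ 0.4893 -0.2067  0.0993] [ 1.796e+02  1.000e-01 -5.900e+00] q [-18.  11.  42. 110.  -8.  62.  21.] t 5.83 w 0.0141
[[-1.82, 0.26, 0.16], [-1.82, 0.25, 0.16], [-1.82, 0.25, 0.16], [-1.82, 0.25, 0.16]] -0.03
```

View pics/p2.png

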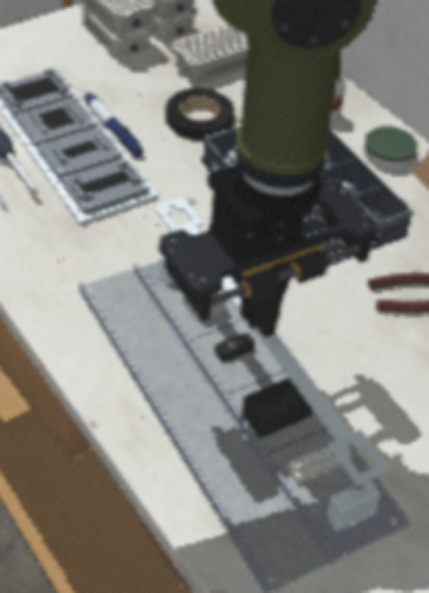

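The bar is off both studs: its left end shows at (180,215) and its right end at (365,465), with the parts still in the row. Move it over the trough and lower it.

Request:
arm_command(
  translation=[
    [-1.8,0.25,0.1],
    [-1.8,0.25,0.1],
    [-1.8,0.25,0.1],
    [-1.9,0.25,0.1],
    [0,0,0.8],
    [0,0,1.2],
    [0,0,1.2],
    [0,0,1.2],
    [0,0,0],
  ],
  twist=[0,0,0,0,0,0,0,0,0],
)

```text
time_s: 7.0
tool_pos: [0.4133, -0.2087, 0.0455]
tool_rot: [179.6, 0.3, -5.8]
force: [-0.8, 0.8, -2.7]
grip_width: 0.0132
```

```bash
python3 plan.py 0.416 -0.2095 0.022 -5.75 3
```

```text
pose [ 0.4133 -0.2087  0.0455] [179.6   0.3  -5.8] q [-18.   6.  43. 121.  -5.  54.  22.] t 7.0 w 0.0132
[[0.09, 0.02, 0.78], [0.09, 0.02, 0.78], [0.09, 0.02, 0.78]] -0.0
```

Request:
arm_command(
  translation=[
    [0.1,0,0.8],
    [0.1,0,0.8],
    [0.1,0,0.8],
    [0,0,0.2],
    [0,0,0.2],
    [0,0,0.1],
    [0,0,0],
  ],
  twist=[0,0,0,0,0,0,0],
)

```text
time_s: 7.88
tool_pos: [0.4178, -0.2097, 0.0177]
tool_rot: [179.7, 0.3, -5.8]
force: [-1.3, -0.2, -2.0]
grip_width: 0.0141
```

Request:
arm_command(
  translation=[
    [-0.1,0,0.15],
    [0,0,0.1],
    [0,0,0],
  ],
  twist=[0,0,0],
)

```text
time_s: 8.25
tool_pos: [0.418, -0.2098, 0.0174]
tool_rot: [179.8, 0.2, -5.7]
force: [0.0, -0.6, -1.2]
grip_width: 0.0138
```

Request:
arm_command(
  translation=[
    [0,0,0.2],
    [0,0,0.2],
    [0,0,0],
  ],
  twist=[0,0,0],
)

```text
time_s: 8.62
tool_pos: [0.4186, -0.2101, 0.0176]
tool_rot: [180.0, 0.2, -5.8]
force: [0.4, 0.1, -2.6]
grip_width: 0.014
```

Request:
arm_command(
  translation=[
    [0,0,0.5],
  ],
  twist=[0],
)

```text
time_s: 8.75
tool_pos: [0.4188, -0.2105, 0.0156]
tool_rot: [-179.9, 0.3, -5.8]
force: [-15.2, 4.2, 47.8]
grip_width: 0.0141
```

```bash
python3 - <<'E'
from h import *
o=telemetry.get_obs(); print(o["tool_pos"],o["force"],o["wrist_torque"])
c=optics.read_camera("scene")
cv2.imwrite("pics/p3.png",cv2.resize(c["img"][170:348,200:365],None,fx=3.3,fy=3.3,interpolation=cv2.INTER_CUBIC))
for i in range(3):
    optics.read_camera("top"); o=telemetry.get_obs(); print(o["tool_pos"],o["force"])
E
```

```text
[ 0.41875783 -0.21053732  0.01555776] [-15.24456125   4.21746361  47.77764809] [0.93236121 3.64318387 0.02076603]
[ 0.4187232  -0.21061421  0.01534283] [-11.6731962    3.44737658  34.65346694]
[ 0.41874499 -0.21062456  0.0153407 ] [-12.12488189   3.38870476  34.18139858]
[ 0.41874347 -0.21064878  0.01536354] [-12.18747329   3.9792998   33.56337536]
```

View pics/p3.png

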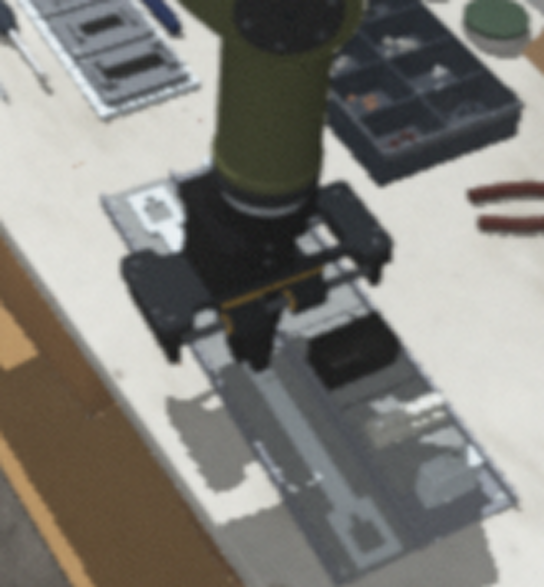

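The bar lies in the trough: left end at (158,210), right end at (365,535), and the +34 N contact force confirms it is on the floor. Ease off, open a little, and rise.

Request:
arm_command(
  translation=[
    [0,0,-0.1],
    [0,0,0],
    [0,0,0],
    [0,0,0],
  ],
  twist=[0,0,0,0],
  grip=32,
)

```text
time_s: 9.45
tool_pos: [0.4195, -0.2109, 0.0162]
tool_rot: [-179.9, 0.2, -5.8]
force: [0.6, -0.1, 0.6]
grip_width: 0.0276
```

Request:
arm_command(
  translation=[
    [0,0,-0.8],
    [0,0,-1.5],
    [0,0,-2.5],
    [0,0,-2.5],
    [0,0,-2.5],
  ],
  twist=[0,0,0,0,0],
)

```text
time_s: 10.07
tool_pos: [0.4185, -0.2112, 0.1185]
tool_rot: [-180.0, 0.3, -5.9]
force: [0.8, -0.1, -0.7]
grip_width: 0.0278
```

```bash
python3 plan.py 0.484 -0.2575 0.095 84.25 9
```

```text
pose [ 0.4185 -0.2112  0.1185] [-180.     0.3   -5.9] q [-20.   0.  44. 117.  -0.  64.  18.] t 10.07 w 0.0278
[[0.78, 0.44, 0.26], [0.69, 0.57, 0.26], [0.58, 0.68, 0.26], [0.45, 0.77, 0.26], [0.31, 0.83, 0.26], [0.16, 0.88, 0.26], [0.01, 0.89, 0.26], [-0.15, 0.88, 0.26], [-0.3, 0.84, 0.26]] -10.01
```

```bash
python3 plan.py 0.47 0.25 0.19 84.25 9
```

```text
pose [ 0.4185 -0.2112  0.1185] [-180.     0.3   -5.9] q [-20.   0.  44. 117.  -0.  64.  18.] t 10.07 w 0.0278
[[0.04, -5.16, -0.79], [0.94, -5.07, -0.79], [1.81, -4.83, -0.79], [2.62, -4.44, -0.79], [3.35, -3.92, -0.79], [3.98, -3.28, -0.79], [4.49, -2.53, -0.79], [4.86, -1.71, -0.79], [5.09, -0.84, -0.79]] -10.01
```

Request:
arm_command(
  translation=[
    [0.4,-5.1,-0.8],
    [0.9,-5.1,-0.8],
    [1.8,-4.8,-0.8],
    [2.6,-4.4,-0.8],
    [3.4,-3.9,-0.8],
    [4.0,-3.3,-0.8],
    [4.5,-2.5,-0.8],
    [4.9,-1.7,-0.8],
    [5.1,-0.8,-0.8],
    [0,0,0],
  ],
  twist=[-10,-10,-10,-10,-10,-10,-10,-10,-10,0],
  grip=50,
)

```text
time_s: 11.32
tool_pos: [0.4728, 0.2616, 0.2104]
tool_rot: [178.8, -0.4, 86.7]
force: [-0.3, -0.7, -0.8]
grip_width: 0.0437
```

```bash
python3 plan.py 0.484 -0.2575 0.06 84.25 10; python3 - <<'E'
from h import *
t=optics.read_camera("top"); np.save("pics/top1.npy",t,allow_pickle=True)
s=optics.read_camera("scene"); np.save("pics/scene1.npy",s,allow_pickle=True)
a=rect(t,.006,.34,.57,-.43,.02,1700); b=rect(s,.006,.34,.57,-.43,.02,1700)
a=cv2.resize(a,(765,391))[:, :]; b=cv2.resize(b,(765,391))
cv2.imwrite("pics/p4.png",np.vstack([a[:300],b[:300]]))
E
```

```text
pose [0.4728 0.2616 0.2104] [178.8  -0.4  86.7] q [-48.   4.  17. 101.  -1.  73.  56.] t 11.32 w 0.0437
[[-5.18, 0.41, 1.5], [-5.17, 0.44, 1.5], [-5.17, 0.46, 1.5], [-5.17, 0.48, 1.5], [-5.17, 0.5, 1.5], [-5.17, 0.52, 1.5], [-5.16, 0.54, 1.5], [-5.16, 0.57, 1.5], [-5.16, 0.59, 1.5], [-5.16, 0.61, 1.5]] 0.24
```

View pics/p4.png

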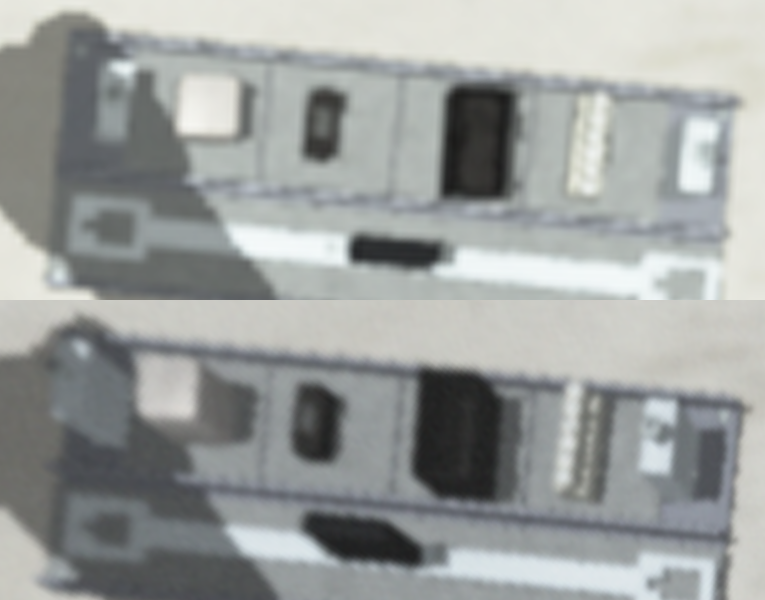

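The rectified pictures show the bar flat in the trough (grip at (395,250)). The gauge top is at (208,104), dongle (323,124), tub (479,141) and strip (589,143). All are standing.

```bash
python3 - <<'E'
from h import *
t=np.load("pics/top1.npy",allow_pickle=True).item(); s=np.load("pics/scene1.npy",allow_pickle=True).item()
def at(c,u,v,z): return cast(c,proj(c,[[.57-v/1700,.02-u/1700,.006]]),z)[0]
for n,u,v,z in(("gauge",208,104,.036),("dongle",323,124,.017),("tub",479,141,.034),("strip",589,143,.022),("grip",396,250,.044),("bar top L",68,223,.01),("bar top R",718,290,.01),("cTL",70,30,.015),("cTR",740,98,.015)): print("T",n,at(t,u,v,z).round(4))
for n,u,v,z in(("gauge",167,88,.036),("dongle",314,121,.017),("tub",447,133,.034),("strip",570,139,.025),("cTL",62,32,.015),("cTR",748,102,.015)): print("S",n,at(s,u,v,z).round(4))
# the row line and stations from the model
P=np.array([.416,-.208]);X=np.array([.995,-.1]);Y=np.array([.1,.995])
for k in(112,44,-44,-112): print(k,(P+.074*X+k/1000*Y).round(4))
E
```

```text
T gauge [ 0.5036 -0.1     0.036 ]
T dongle [ 0.4953 -0.1685  0.017 ]
T tub [ 0.4827 -0.2557  0.034 ]
T strip [ 0.4834 -0.3221  0.022 ]
T grip [ 0.4192 -0.2063  0.044 ]
T bar top L [ 0.4384 -0.02    0.01  ]
T bar top R [ 0.3991 -0.401   0.01  ]
T cTL [ 0.5504 -0.0211  0.015 ]
T cTR [ 0.5108 -0.4121  0.015 ]
S gauge [ 0.5008 -0.1007  0.036 ]
S dongle [ 0.4927 -0.1718  0.017 ]
S tub [ 0.4763 -0.2586  0.034 ]
S strip [ 0.4778 -0.3244  0.025 ]
S cTL [ 0.5456 -0.0238  0.015 ]
S cTR [ 0.5048 -0.4232  0.015 ]
112 [ 0.5008 -0.104 ]
44 [ 0.494  -0.1716]
-44 [ 0.4852 -0.2592]
-112 [ 0.4784 -0.3268]
```

```bash
python3 plan.py 0.4825 -0.257 0.09 84.25 9
```

```text
pose [0.4736 0.2565 0.2098] [178.9  -0.3  86.2] q [-48.   4.  18. 102.  -1.  73.  56.] t 11.43 w 0.0438
[[-5.69, 0.48, 1.33], [-5.68, 0.5, 1.33], [-5.68, 0.52, 1.33], [-5.68, 0.54, 1.33], [-5.68, 0.56, 1.33], [-5.68, 0.58, 1.33], [-5.67, 0.61, 1.33], [-5.67, 0.63, 1.33], [-5.67, 0.65, 1.33]] 0.22
```

Request:
arm_command(
  translation=[
    [-5.7,0.5,1.3],
    [-5.7,0.5,1.3],
    [-5.7,0.5,1.3],
    [-5.7,0.5,1.3],
    [-5.7,0.6,1.3],
    [-5.7,0.6,1.3],
    [-5.7,0.6,1.3],
    [-5.6,0.6,1.3],
    [-5.4,0.6,1.3],
    [0,0,0],
  ],
  twist=[0.2,0.2,0.2,0.2,0.2,0.2,0.2,0.2,0.2,0],
)

```text
time_s: 12.68
tool_pos: [0.4696, -0.2874, 0.092]
tool_rot: [178.4, -0.5, 82.2]
force: [0.5, 0.3, 0.5]
grip_width: 0.0432
```

```bash
python3 plan.py 0.4825 -0.257 0.045 84.25 3
```

```text
pose [ 0.4696 -0.2874  0.092 ] [178.4  -0.5  82.2] q [-12.  15.  47. 109. -14.  61. 123.] t 12.68 w 0.0432
[[1.06, 0.29, 1.57], [1.06, 0.3, 1.57], [1.05, 0.31, 1.57]] -0.69
```

Request:
arm_command(
  translation=[
    [1.0,0.3,0.8],
    [1.0,0.3,0.8],
    [1.0,0.3,0.9],
    [0,0,0],
    [0,0,0],
  ],
  twist=[-0.7,-0.7,-0.7,0,0],
)

```text
time_s: 13.3
tool_pos: [0.4838, -0.252, 0.0664]
tool_rot: [178.4, -0.7, 84.6]
force: [-0.3, -0.2, -0.2]
grip_width: 0.0434
```

```bash
python3 plan.py 0.4825 -0.257 0.011 84.25 5; python3 - <<'E'
from h import *
s=optics.read_camera("scene")
cv2.imwrite("pics/p5.png",cv2.resize(s["img"][200:340,240:365],None,fx=4.2,fy=4.2,interpolation=cv2.INTER_CUBIC))
E
```

```text
pose [ 0.4838 -0.252   0.0664] [178.4  -0.7  84.6] q [-14.  16.  45. 111. -15.  58. 122.] t 13.3 w 0.0434
[[-0.1, -0.02, 1.11], [-0.1, -0.02, 1.11], [-0.1, -0.02, 1.11], [-0.1, -0.02, 1.11], [-0.1, -0.02, 1.11]] 0.08
```

View pics/p5.png

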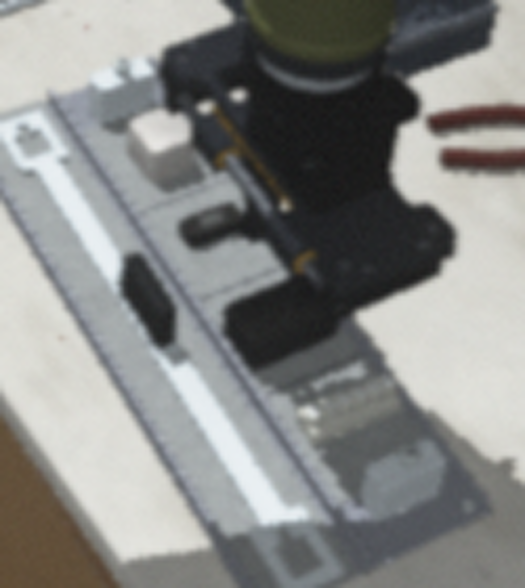

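Gripper is over the tub at (280,330), jaws along the row. Descend.

Request:
arm_command(
  translation=[
    [-0.2,0,1.0],
    [-0.1,0,1.0],
    [-0.1,0,1.0],
    [-0.1,0,0.9],
    [0,0,0.7],
    [0,0,0.4],
    [0,0,0],
  ],
  twist=[0,0,0,0,0,0,0],
)

```text
time_s: 14.22
tool_pos: [0.4841, -0.2578, 0.0124]
tool_rot: [178.4, -0.6, 84.5]
force: [-0.1, 0.1, 0.3]
grip_width: 0.0436
```

Request:
arm_command(
  translation=[
    [0,0,0.2],
    [0,0,0],
    [0,0,0],
    [0,0,0],
  ],
  twist=[0,0,0,0],
  grip=0,
  force=15,
)

```text
time_s: 14.72
tool_pos: [0.4849, -0.2578, 0.0111]
tool_rot: [178.4, -0.6, 84.5]
force: [0.3, -0.0, -0.0]
grip_width: 0.0343
```

Request:
arm_command(
  translation=[
    [0,0,-0.5],
    [0,0,-1.5],
    [0,0,-2.5],
    [0,0,-3.0],
    [0,0,-2.0],
    [0,0,0],
  ],
  twist=[0,0,0,0,0,0],
)

```text
time_s: 15.48
tool_pos: [0.4826, -0.2598, 0.1133]
tool_rot: [178.1, -0.6, 84.5]
force: [0.3, 0.6, -0.3]
grip_width: 0.0344
```

```bash
python3 plan.py 0.524 0.312 0.12 86 10
```

```text
pose [ 0.4826 -0.2598  0.1133] [178.1  -0.6  84.5] q [-15.  12.  47. 108. -11.  62. 120.] t 15.47 w 0.0344
[[5.73, -0.14, -0.07], [5.73, -0.12, -0.07], [5.73, -0.11, -0.07], [5.73, -0.09, -0.07], [5.73, -0.08, -0.07], [5.73, -0.06, -0.07], [5.73, -0.05, -0.07], [5.73, -0.03, -0.07], [5.73, -0.02, -0.07], [5.73, -0.0, -0.07]] -0.15
```

Request:
arm_command(
  translation=[
    [3.0,-0.1,0],
    [5.5,-0.1,0],
    [5.5,-0.1,0],
    [5.5,-0.1,0],
    [5.5,-0.1,0],
    [5.5,0,0],
    [5.5,0,0],
    [5.5,0,0],
    [5.5,0,0],
    [3.5,0,0],
  ],
  twist=[-0.1,-0.1,-0.1,-0.1,-0.1,-0.1,-0.1,-0.1,-0.1,-0.1],
)

```text
time_s: 16.73
tool_pos: [0.522, 0.2542, 0.1138]
tool_rot: [178.3, -0.4, 84.9]
force: [0.2, -0.5, -0.1]
grip_width: 0.0345
```

```bash
python3 plan.py 0.5238 0.3265 0.09 86 4
```

```text
pose [0.522  0.2542 0.1138] [178.3  -0.4  84.9] q [-51.  14.  25. 103.  -6.  63.  61.] t 16.73 w 0.0345
[[1.8, -0.11, 0.6], [1.8, -0.11, 0.6], [1.81, -0.1, 0.6], [1.81, -0.09, 0.6]] -0.26
```

Request:
arm_command(
  translation=[
    [1.8,-0.1,0],
    [1.9,-0.1,0],
    [1.8,-0.1,0.8],
    [1.2,-0.1,0.8],
    [0,0,0],
    [0,0,0],
  ],
  twist=[-0.3,-0.3,-0.3,-0.2,0,0],
)

```text
time_s: 17.48
tool_pos: [0.5231, 0.3226, 0.0947]
tool_rot: [178.4, -0.2, 86.1]
force: [0.8, -0.9, 0.5]
grip_width: 0.0339
```

```bash
python3 plan.py 0.525 0.3265 0.0245 86 6
```

```text
pose [0.5231 0.3226 0.0947] [178.4  -0.2  86.1] q [-54.  19.  23.  99.  -7.  62.  57.] t 17.48 w 0.0339
[[0.07, 0.03, 1.17], [0.07, 0.03, 1.17], [0.07, 0.03, 1.17], [0.07, 0.03, 1.17], [0.07, 0.03, 1.17], [0.07, 0.03, 1.17]] 0.01
```

Request:
arm_command(
  translation=[
    [0.1,0.1,1.2],
    [0.1,0,1.3],
    [0.1,0,1.3],
    [0.1,0,1.1],
    [0,0,0.8],
    [0,0,0.5],
    [0,0,0],
  ],
  twist=[0,0,0,0,0,0,0],
)

```text
time_s: 18.35
tool_pos: [0.5264, 0.3245, 0.0278]
tool_rot: [178.5, -0.1, 85.9]
force: [-0.5, 0.6, 0.3]
grip_width: 0.0339
```

```bash
python3 plan.py 0.525 0.3265 0.0235 86 1
```

```text
pose [0.5264 0.3245 0.0278] [ 1.785e+02 -1.000e-01  8.590e+01] q [-53.  24.  22. 101. -10.  55.  59.] t 18.35 w 0.0339
[[0.19, -0.16, 0.43]] -0.09
```

Request:
arm_command(
  translation=[
    [0.2,-0.1,0.2],
    [0,0,0.2],
    [0,0,0.1],
    [0,0,0],
  ],
  twist=[0,0,0,0],
)

```text
time_s: 18.85
tool_pos: [0.5264, 0.3274, 0.0237]
tool_rot: [178.4, -0.2, 85.9]
force: [0.1, -0.5, -1.1]
grip_width: 0.034
```

Request:
arm_command(
  translation=[
    [0,0,0.05],
    [0,0,0],
    [0,0,0],
  ],
  twist=[0,0,0],
  grip=53,
)

```text
time_s: 19.23
tool_pos: [0.5266, 0.3274, 0.0235]
tool_rot: [178.4, -0.2, 85.9]
force: [0.3, -0.1, 0.0]
grip_width: 0.0457
```

Request:
arm_command(
  translation=[
    [0,0,-0.6],
    [0,0,-1.5],
    [0,0,-2.5],
    [0,0,-3.0],
    [0,0,-1.5],
    [0,0,0],
  ],
  twist=[0,0,0,0,0,0],
)

```text
time_s: 19.98
tool_pos: [0.5247, 0.3276, 0.1212]
tool_rot: [178.2, -0.3, 85.9]
force: [-1.0, -1.1, -1.3]
grip_width: 0.046
```

```bash
python3 plan.py 0.5025 -0.101 0.10 84.25 9; python3 - <<'E'
from h import *
for n in("top","scene"):
    c=optics.read_camera(n)
    a=rect(c,.018,.45,.59,.07,.38,1250); cv2.imwrite(f"pics/c1{n}.png",a)
cv2.imwrite("pics/p6.png",np.vstack([cv2.imread("pics/c1top.png"),cv2.imread("pics/c1scene.png")]))
E
```

```text
pose [0.5247 0.3276 0.1212] [178.2  -0.3  85.9] q [-54.  18.  23.  97.  -7.  65.  57.] t 19.98 w 0.046
[[-4.77, 0.09, 0.24], [-4.77, 0.11, 0.24], [-4.77, 0.13, 0.24], [-4.77, 0.14, 0.24], [-4.77, 0.16, 0.24], [-4.77, 0.17, 0.24], [-4.77, 0.19, 0.24], [-4.76, 0.2, 0.24], [-4.76, 0.22, 0.24]] 0.18
```

View pics/p6.png

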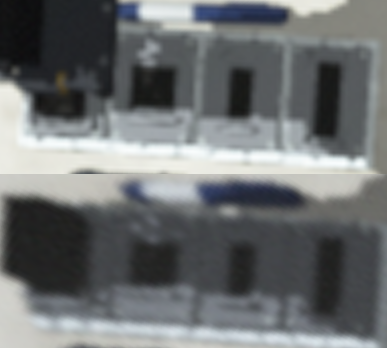

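The gripper hides the case nest here; I'll check it later. Next, the gauge block.

Request:
arm_command(
  translation=[
    [-3.0,0.1,0],
    [-5.2,0.1,0.3],
    [-5.2,0.1,0.3],
    [-5.2,0.2,0.3],
    [-5.2,0.2,0.3],
    [-5.2,0.2,0.3],
    [-5.2,0.2,0.3],
    [-4.0,0.2,0.2],
    [-2.5,0.2,0.2],
    [0,0,0],
  ],
  twist=[0.2,0.2,0.2,0.2,0.2,0.2,0.2,0.2,0,0],
)

```text
time_s: 21.32
tool_pos: [0.4956, -0.0931, 0.0844]
tool_rot: [179.4, 0.3, 84.3]
force: [-0.4, -0.2, -0.6]
grip_width: 0.0462
```

```bash
python3 plan.py 0.5025 -0.101 0.06 84.25 3
```

```text
pose [ 0.4956 -0.0931  0.0844] [179.4   0.3  84.3] q [-29.   8.  39. 115.  -5.  59.  97.] t 21.32 w 0.0462
[[-0.24, 0.26, 0.81], [-0.24, 0.26, 0.81], [-0.24, 0.26, 0.81]] 0.03
```

Request:
arm_command(
  translation=[
    [-0.3,0.3,0.6],
    [-0.3,0.3,0.8],
    [-0.3,0.2,0.8],
    [0,0,0],
    [0,0,0],
  ],
  twist=[0,0,0,0,0],
)

```text
time_s: 21.95
tool_pos: [0.5028, -0.0992, 0.059]
tool_rot: [179.6, 0.3, 84.7]
force: [0.1, -0.3, 0.2]
grip_width: 0.0461
```

```bash
python3 plan.py 0.5025 -0.1015 0.011 84.25 5
```

```text
pose [ 0.5028 -0.0992  0.059 ] [179.6   0.3  84.7] q [-28.  11.  39. 115.  -8.  56. 100.] t 21.95 w 0.0461
[[-0.05, -0.0, 0.96], [-0.05, -0.0, 0.96], [-0.05, -0.0, 0.96], [-0.05, -0.0, 0.96], [-0.05, -0.0, 0.96]] 0.09
```

Request:
arm_command(
  translation=[
    [-0.1,0,1.0],
    [-0.1,0,1.0],
    [0,0,1.0],
    [0,0,0.8],
    [0,0,0.6],
    [0,0,0.4],
    [0,0,0],
  ],
  twist=[0,0,0,0,0,0,0],
)

```text
time_s: 22.82
tool_pos: [0.5028, -0.1013, 0.0075]
tool_rot: [179.6, 0.3, 84.7]
force: [-0.0, 0.6, 0.5]
grip_width: 0.0463
```

Request:
arm_command(
  translation=[
    [0,0,-0.3],
    [0,0,0],
  ],
  twist=[0,0],
)

```text
time_s: 23.08
tool_pos: [0.5033, -0.1014, 0.0112]
tool_rot: [179.5, 0.2, 84.7]
force: [0.7, 0.2, -0.5]
grip_width: 0.046
```

Request:
arm_command(
  translation=[
    [0,0,0],
    [0,0,0],
    [0,0,0],
    [0,0,0],
  ],
  twist=[0,0,0,0],
  grip=0,
  force=40,
)

```text
time_s: 23.58
tool_pos: [0.5037, -0.1012, 0.0116]
tool_rot: [179.5, 0.2, 84.7]
force: [0.7, 0.5, -0.6]
grip_width: 0.0357
```

Request:
arm_command(
  translation=[
    [0,0,-0.6],
    [0,0,-1.5],
    [0,0,-2.5],
    [0,0,-3.0],
    [0,0,-1.5],
    [0,0,0],
  ],
  twist=[0,0,0,0,0,0],
)

```text
time_s: 24.32
tool_pos: [0.5016, -0.1009, 0.1071]
tool_rot: [179.6, 0.2, 84.7]
force: [-0.7, 0.8, -2.6]
grip_width: 0.0354
```

```bash
python3 plan.py 0.5186 0.2569 0.11 86 8
```

```text
pose [ 0.5016 -0.1009  0.1071] [179.6   0.2  84.7] q [-29.   7.  40. 112.  -5.  62.  98.] t 24.32 w 0.0354
[[4.47, -0.2, -0.04], [4.47, -0.19, -0.04], [4.47, -0.18, -0.04], [4.47, -0.16, -0.04], [4.48, -0.15, -0.04], [4.48, -0.14, -0.04], [4.48, -0.13, -0.04], [4.48, -0.11, -0.04]] -0.17
```

Request:
arm_command(
  translation=[
    [3.0,-0.2,0],
    [5.0,-0.2,0],
    [5.0,-0.2,0],
    [5.0,-0.2,0],
    [5.0,-0.1,0],
    [5.0,-0.1,0],
    [4.2,-0.1,0],
    [2.5,-0.1,0.3],
    [0,0,0],
  ],
  twist=[-0.2,-0.2,-0.2,-0.2,-0.2,-0.2,-0.2,0,0],
)

```text
time_s: 25.45
tool_pos: [0.513, 0.253, 0.0917]
tool_rot: [-179.7, 0.7, 85.9]
force: [-0.0, -0.6, -2.5]
grip_width: 0.0355
```

```bash
python3 plan.py 0.519 0.257 0.07 86 3
```

```text
pose [0.513  0.253  0.0917] [-179.7    0.7   85.9] q [-51.  16.  25. 104.  -7.  63.  63.] t 25.45 w 0.0355
[[0.15, 0.19, 0.72], [0.15, 0.19, 0.72], [0.15, 0.19, 0.72]] -0.04
```

Request:
arm_command(
  translation=[
    [0.15,0.2,0.7],
    [0.15,0.2,1.0],
    [0.1,0.2,1.0],
    [0,0,0.8],
    [0,0,0.6],
    [0,0,0],
  ],
  twist=[0,0,0,0,0,0],
)

```text
time_s: 26.2
tool_pos: [0.5199, 0.2488, 0.0463]
tool_rot: [-179.6, 0.9, 85.4]
force: [-0.4, 0.5, -2.3]
grip_width: 0.0356
```

```bash
python3 plan.py 0.519 0.257 0.024 86 3
```

```text
pose [0.5199 0.2488 0.0463] [-179.6    0.9   85.4] q [-50.  20.  25. 105.  -9.  58.  64.] t 26.2 w 0.0356
[[0.27, -0.05, 0.74], [0.27, -0.05, 0.74], [0.27, -0.05, 0.74]] -0.21
```

Request:
arm_command(
  translation=[
    [0.4,0,0.5],
    [0.4,0,0.5],
    [0.2,0,0.3],
    [0,0,0],
    [0,0,0],
  ],
  twist=[-0.2,-0.2,0,0,0],
)

```text
time_s: 26.82
tool_pos: [0.521, 0.2604, 0.033]
tool_rot: [-179.7, 0.9, 85.9]
force: [0.7, 0.6, -2.0]
grip_width: 0.0359
```

```bash
python3 plan.py 0.519 0.257 0.024 86 2
```

```text
pose [0.521  0.2604 0.033 ] [-179.7    0.9   85.9] q [-50.  21.  24. 105. -10.  57.  64.] t 26.82 w 0.0359
[[-0.18, -0.09, 0.45], [-0.18, -0.09, 0.45]] -0.06
```

Request:
arm_command(
  translation=[
    [-0.2,-0.1,0.4],
    [-0.1,-0.1,0.4],
    [0,0,0.1],
    [0,0,0],
  ],
  twist=[0,0,0,0],
)

```text
time_s: 27.32
tool_pos: [0.5186, 0.2569, 0.024]
tool_rot: [-179.7, 0.8, 85.8]
force: [0.4, 0.1, -1.3]
grip_width: 0.0355
```

Exactly on target. Release and rise.

Request:
arm_command(
  translation=[
    [0,0,0],
    [0,0,0],
    [0,0,0],
  ],
  twist=[0,0,0],
  grip=52,
)

```text
time_s: 27.7
tool_pos: [0.52, 0.2575, 0.0252]
tool_rot: [-179.8, 0.8, 85.8]
force: [0.5, 0.2, -0.5]
grip_width: 0.0447
```

Request:
arm_command(
  translation=[
    [0,0,-0.6],
    [0,0,-1.5],
    [0,0,-2.5],
    [0,0,-3.0],
    [0,0,-1.5],
    [0,0,0],
  ],
  twist=[0,0,0,0,0,0],
)

```text
time_s: 28.45
tool_pos: [0.5214, 0.2592, 0.123]
tool_rot: [-180.0, 0.6, 85.8]
force: [-0.1, 0.8, -0.8]
grip_width: 0.0448
```

```bash
python3 plan.py 0.494 -0.170 0.09 84.25 9
```

```text
pose [0.5214 0.2592 0.123 ] [-180.     0.6   85.8] q [-51.  15.  25. 101.  -6.  66.  62.] t 28.45 w 0.0448
[[-4.78, 0.04, 0.37], [-4.78, 0.06, 0.37], [-4.78, 0.07, 0.37], [-4.78, 0.09, 0.37], [-4.78, 0.1, 0.37], [-4.78, 0.12, 0.37], [-4.78, 0.13, 0.37], [-4.78, 0.15, 0.37], [-4.78, 0.16, 0.37]] 0.17
```

Request:
arm_command(
  translation=[
    [-3.0,0,0.2],
    [-5.2,0.1,0.3],
    [-5.2,0.1,0.3],
    [-5.2,0.1,0.3],
    [-5.2,0.1,0.3],
    [-5.2,0.1,0.3],
    [-5.2,0.1,0.3],
    [-4.0,0.2,0.3],
    [-2.5,0.2,0.3],
    [0,0,0],
  ],
  twist=[0.2,0.2,0.2,0.2,0.2,0.2,0.2,0.2,0,0],
  grip=37,
)

```text
time_s: 29.7
tool_pos: [0.4805, -0.1719, 0.0915]
tool_rot: [-179.1, 1.0, 83.6]
force: [-0.1, 0.3, -0.1]
grip_width: 0.0322
```

```bash
python3 plan.py 0.494 -0.170 0.05 84.25 3
```

```text
pose [ 0.4805 -0.1719  0.0915] [-179.1    1.    83.6] q [-24.  10.  43. 112.  -6.  61. 106.] t 29.7 w 0.0322
[[0.11, 0.44, 1.38], [0.11, 0.44, 1.38], [0.11, 0.44, 1.38]] -0.23
```

Request:
arm_command(
  translation=[
    [0.1,0.5,1.2],
    [0.1,0.5,1.2],
    [0.1,0.4,1.2],
    [0,0,0],
    [0,0,0],
  ],
  twist=[-0.2,-0.2,-0.2,0,0],
)

```text
time_s: 30.32
tool_pos: [0.4938, -0.1667, 0.0504]
tool_rot: [-178.8, 0.9, 84.5]
force: [0.8, 0.1, -0.7]
grip_width: 0.0318
```

```bash
python3 plan.py 0.494 -0.170 0.009 84.25 4
```

```text
pose [ 0.4938 -0.1667  0.0504] [-178.8    0.9   84.5] q [-22.  15.  42. 113. -11.  57. 109.] t 30.32 w 0.0318
[[-0.08, 0.01, 1.03], [-0.08, 0.01, 1.03], [-0.08, 0.01, 1.03], [-0.08, 0.01, 1.03]] 0.06
```

Request:
arm_command(
  translation=[
    [-0.2,0,0.9],
    [-0.1,0,0.9],
    [-0.1,0,0.9],
    [0,0,0.7],
    [0,0,0.3],
    [0,0,0],
  ],
  twist=[0,0,0,0,0,0],
)

```text
time_s: 31.08
tool_pos: [0.4925, -0.1715, 0.0112]
tool_rot: [-178.8, 0.9, 84.5]
force: [0.0, 1.1, 0.2]
grip_width: 0.0325
```

```bash
python3 plan.py 0.494 -0.170 0.009 84.25 1
```

```text
pose [ 0.4925 -0.1715  0.0112] [-178.8    0.9   84.5] q [-20.  19.  41. 114. -14.  53. 112.] t 31.07 w 0.0325
[[0.17, 0.13, 0.22]] 0.25
```

Request:
arm_command(
  translation=[
    [0.1,0.15,0.25],
    [0,0,0],
  ],
  twist=[0,0],
)

```text
time_s: 31.32
tool_pos: [0.4946, -0.1706, 0.0089]
tool_rot: [-178.9, 0.9, 84.5]
force: [0.2, -0.2, 0.7]
grip_width: 0.0324
```

Request:
arm_command(
  translation=[
    [0,0,0],
    [0,0,0],
    [0,0,0],
    [0,0,0],
  ],
  twist=[0,0,0,0],
  grip=0,
  force=15,
)

```text
time_s: 31.82
tool_pos: [0.495, -0.1706, 0.0092]
tool_rot: [-178.9, 0.9, 84.5]
force: [0.1, -0.2, 0.5]
grip_width: 0.0185
```

Request:
arm_command(
  translation=[
    [0,0,-0.6],
    [0,0,-1.5],
    [0,0,-2.5],
    [0,0,-3.0],
    [0,0,-1.5],
    [0,0,0],
  ],
  twist=[0,0,0,0,0,0],
)

```text
time_s: 32.58
tool_pos: [0.4974, -0.1699, 0.1064]
tool_rot: [-179.1, 0.9, 84.5]
force: [-0.2, 0.7, -0.8]
grip_width: 0.019
```

```bash
python3 plan.py 0.514 0.187 0.10 86 8
```

```text
pose [ 0.4974 -0.1699  0.1064] [-179.1    0.9   84.5] q [-24.  11.  43. 110.  -7.  63. 107.] t 32.58 w 0.019
[[4.46, -0.22, 0.08], [4.46, -0.21, 0.08], [4.46, -0.19, 0.08], [4.46, -0.18, 0.08], [4.46, -0.16, 0.08], [4.46, -0.15, 0.08], [4.46, -0.13, 0.08], [4.46, -0.12, 0.08]] -0.19
```

Request:
arm_command(
  translation=[
    [3.0,-0.2,0],
    [5.0,-0.2,0],
    [5.0,-0.2,0],
    [5.0,-0.2,0],
    [5.0,-0.2,0],
    [5.0,-0.2,0],
    [4.2,-0.2,0],
    [2.5,-0.1,0.3],
    [0,0,0],
  ],
  twist=[-0.2,-0.2,-0.2,-0.2,-0.2,-0.2,-0.2,0,0],
)

```text
time_s: 33.7
tool_pos: [0.5074, 0.1849, 0.0894]
tool_rot: [-178.5, 1.2, 85.7]
force: [-0.7, -0.8, 0.5]
grip_width: 0.0186
```

```bash
python3 plan.py 0.514 0.187 0.07 86 3
```

```text
pose [0.5074 0.1849 0.0894] [-178.5    1.2   85.7] q [-48.  13.  29. 107.  -7.  63.  68.] t 33.7 w 0.0186
[[0.09, 0.21, 0.65], [0.09, 0.21, 0.65], [0.08, 0.21, 0.65]] -0.1
```

Request:
arm_command(
  translation=[
    [0.2,0.2,0.7],
    [0.2,0.2,1.0],
    [0.2,0.2,0.8],
    [0,0,0.4],
    [0,0,0],
    [0,0,0],
  ],
  twist=[-0.1,-0.1,-0.1,0,0,0],
)

```text
time_s: 34.45
tool_pos: [0.5139, 0.1832, 0.0572]
tool_rot: [-178.4, 1.4, 85.5]
force: [-0.2, -0.3, 0.3]
grip_width: 0.0185
```

```bash
python3 plan.py 0.514 0.187 0.022 86 3
```

```text
pose [0.5139 0.1832 0.0572] [-178.4    1.4   85.5] q [-47.  17.  28. 108.  -8.  60.  70.] t 34.45 w 0.0185
[[0.13, -0.01, 1.17], [0.13, -0.01, 1.17], [0.13, -0.01, 1.17]] -0.16
```

Request:
arm_command(
  translation=[
    [0.2,0,1.0],
    [0.1,0,1.0],
    [0.1,0,0.8],
    [0,0,0.3],
    [0,0,0],
    [0,0,0],
  ],
  twist=[-0.1,-0.1,-0.1,0,0,0],
)

```text
time_s: 35.2
tool_pos: [0.5132, 0.1872, 0.024]
tool_rot: [-178.4, 1.4, 85.9]
force: [0.2, -0.0, -1.0]
grip_width: 0.019
```

```bash
python3 plan.py 0.514 0.187 0.022 86 1
```

```text
pose [0.5132 0.1872 0.024 ] [-178.4    1.4   85.9] q [-47.  19.  28. 109. -10.  56.  71.] t 35.2 w 0.019
[[-0.01, 0.08, 0.2]] -0.13
```

Request:
arm_command(
  translation=[
    [0,0,0.2],
    [0,0,0.05],
    [0,0,0],
  ],
  twist=[0,0,0],
)

```text
time_s: 35.58
tool_pos: [0.5135, 0.1873, 0.0219]
tool_rot: [-178.4, 1.3, 85.9]
force: [0.7, 0.2, 0.4]
grip_width: 0.0188
```

Request:
arm_command(
  translation=[
    [0,0,0],
    [0,0,0],
    [0,0,0],
  ],
  twist=[0,0,0],
  grip=35,
)

```text
time_s: 35.95
tool_pos: [0.5138, 0.1873, 0.0222]
tool_rot: [-178.5, 1.3, 85.9]
force: [-0.9, -0.3, -0.9]
grip_width: 0.0297
```

Request:
arm_command(
  translation=[
    [0,0,-0.6],
    [0,0,-1.5],
    [0,0,-2.5],
    [0,0,-3.0],
    [0,0,-1.5],
    [0,0,0],
  ],
  twist=[0,0,0,0,0,0],
)

```text
time_s: 36.7
tool_pos: [0.5173, 0.1894, 0.1196]
tool_rot: [-178.6, 1.2, 85.8]
force: [-0.4, -0.4, -0.3]
grip_width: 0.0304
```

```bash
python3 plan.py 0.481 -0.324 0.09 84.25 10
```

```text
pose [0.5173 0.1894 0.1196] [-178.6    1.2   85.8] q [-49.  13.  29. 104.  -6.  67.  68.] t 36.7 w 0.0304
[[-5.15, 0.01, 0.3], [-5.15, 0.03, 0.3], [-5.15, 0.04, 0.3], [-5.15, 0.05, 0.3], [-5.15, 0.07, 0.3], [-5.15, 0.08, 0.3], [-5.15, 0.1, 0.3], [-5.15, 0.11, 0.3], [-5.15, 0.13, 0.3], [-5.15, 0.14, 0.3]] 0.16
```

Request:
arm_command(
  translation=[
    [-3.0,0,0.2],
    [-5.5,0.1,0.2],
    [-5.5,0.1,0.2],
    [-5.5,0.1,0.2],
    [-5.5,0.2,0.2],
    [-5.5,0.2,0.3],
    [-5.5,0.2,0.3],
    [-5.5,0.2,0.3],
    [-4.0,0.2,0.3],
    [-2.5,0.2,0.3],
  ],
  twist=[0.2,0.2,0.2,0.2,0.2,0.2,0.2,0.2,0,0],
  grip=38,
)

```text
time_s: 37.95
tool_pos: [0.4845, -0.3007, 0.0957]
tool_rot: [-178.0, 1.3, 84.7]
force: [0.3, 0.4, -0.2]
grip_width: 0.0331
```

Request:
arm_command(
  translation=[
    [0,0,0],
    [0,0,0],
  ],
  twist=[0,0],
)

```text
time_s: 38.2
tool_pos: [0.4823, -0.3017, 0.0938]
tool_rot: [-177.8, 1.3, 84.4]
force: [0.9, 0.1, -0.5]
grip_width: 0.033
```

```bash
python3 plan.py 0.481 -0.324 0.05 84.25 3
```

```text
pose [ 0.4823 -0.3017  0.0938] [-177.8    1.3   84.4] q [-11.  20.  46. 104. -13.  64. 124.] t 38.2 w 0.033
[[-0.74, 0.03, 1.46], [-0.74, 0.03, 1.46], [-0.74, 0.03, 1.46]] 0.07
```

Request:
arm_command(
  translation=[
    [-0.7,0,1.2],
    [-0.7,0,1.2],
    [-0.7,0,1.2],
    [0,0,0],
    [0,0,0],
  ],
  twist=[0,0,0,0,0],
)

```text
time_s: 38.83
tool_pos: [0.4793, -0.3208, 0.0545]
tool_rot: [-177.7, 1.2, 84.7]
force: [0.2, 0.1, 0.1]
grip_width: 0.033
```

```bash
python3 plan.py 0.481 -0.324 0.009 84.25 4
```

```text
pose [ 0.4793 -0.3208  0.0545] [-177.7    1.2   84.7] q [ -7.  24.  45. 104. -16.  61. 129.] t 38.83 w 0.033
[[-0.08, 0.05, 1.14], [-0.08, 0.05, 1.14], [-0.08, 0.05, 1.14], [-0.08, 0.05, 1.14]] 0.12
```

Request:
arm_command(
  translation=[
    [-0.1,0.1,1.0],
    [-0.1,0.1,1.0],
    [0,0,1.0],
    [0,0,0.8],
    [0,0,0.3],
    [0,0,0],
  ],
  twist=[0,0,0,0,0,0],
)

```text
time_s: 39.58
tool_pos: [0.4798, -0.3233, 0.0107]
tool_rot: [-177.7, 1.2, 84.8]
force: [0.7, -0.2, -0.2]
grip_width: 0.0333
```

```bash
python3 plan.py 0.481 -0.324 0.009 84.25 1
```

```text
pose [ 0.4798 -0.3233  0.0107] [-177.7    1.2   84.8] q [ -5.  27.  43. 106. -19.  57. 131.] t 39.58 w 0.0333
[[-0.06, 0.12, 0.17]] 0.53
```

Request:
arm_command(
  translation=[
    [0,0.1,0.2],
    [0,0,0],
  ],
  twist=[0,0],
)

```text
time_s: 39.83
tool_pos: [0.4812, -0.3236, 0.009]
tool_rot: [-177.8, 1.2, 84.8]
force: [-0.3, -0.3, -0.2]
grip_width: 0.0331
```

Request:
arm_command(
  translation=[
    [0,0,0],
    [0,0,0],
    [0,0,0],
    [0,0,0],
  ],
  twist=[0,0,0,0],
  grip=0,
  force=20,
)

```text
time_s: 40.33
tool_pos: [0.4815, -0.3238, 0.0095]
tool_rot: [-177.8, 1.2, 84.8]
force: [-0.0, -0.1, -1.2]
grip_width: 0.0198
```

Request:
arm_command(
  translation=[
    [0,0,-0.6],
    [0,0,-1.5],
    [0,0,-2.5],
    [0,0,-3.0],
    [0,0,-1.5],
    [0,0,0],
  ],
  twist=[0,0,0,0,0,0],
)

```text
time_s: 41.08
tool_pos: [0.4857, -0.3227, 0.1066]
tool_rot: [-178.0, 1.2, 84.7]
force: [-0.2, 0.5, -0.7]
grip_width: 0.0197
```

```bash
python3 plan.py 0.5095 0.117 0.10 86 9
```

```text
pose [ 0.4857 -0.3227  0.1066] [-178.     1.2   84.7] q [ -9.  21.  47. 101. -14.  66. 127.] t 41.08 w 0.0197
[[4.89, -0.18, 0.07], [4.89, -0.17, 0.07], [4.89, -0.16, 0.07], [4.89, -0.15, 0.07], [4.89, -0.14, 0.07], [4.89, -0.12, 0.07], [4.89, -0.11, 0.07], [4.89, -0.1, 0.07], [4.89, -0.09, 0.07]] -0.14
```

Request:
arm_command(
  translation=[
    [3.0,-0.2,0],
    [5.2,-0.2,0],
    [5.2,-0.2,0],
    [5.2,-0.2,0],
    [5.2,-0.1,0],
    [5.2,-0.1,0],
    [5.2,-0.1,0],
    [4.0,-0.1,0],
    [2.5,-0.1,0],
    [0,0,0],
  ],
  twist=[-0.2,-0.2,-0.2,-0.1,-0.1,-0.1,-0.1,-0.1,0,0],
)

```text
time_s: 42.32
tool_pos: [0.4995, 0.0962, 0.0889]
tool_rot: [-177.2, 1.4, 85.8]
force: [-0.6, 0.0, -0.6]
grip_width: 0.02
```

```bash
python3 plan.py 0.509 0.117 0.07 86 3
```

```text
pose [0.4995 0.0962 0.0889] [-177.2    1.4   85.8] q [-45.  11.  34. 111.  -6.  63.  77.] t 42.33 w 0.02
[[0.71, 0.26, 0.63], [0.71, 0.26, 0.63], [0.71, 0.27, 0.63]] -0.05
```

Request:
arm_command(
  translation=[
    [0.7,0.3,0.6],
    [0.8,0.3,0.8],
    [0.8,0.3,0.8],
    [0,0,0.4],
    [0,0,0],
    [0,0,0],
  ],
  twist=[0,0,0,0,0,0],
)

```text
time_s: 43.08
tool_pos: [0.5089, 0.1144, 0.0585]
tool_rot: [-177.1, 1.6, 85.5]
force: [-0.2, 0.1, 0.4]
grip_width: 0.0197
```

```bash
python3 plan.py 0.509 0.117 0.023 86 3
```

```text
pose [0.5089 0.1144 0.0585] [-177.1    1.6   85.5] q [-45.  15.  33. 110.  -9.  61.  77.] t 43.08 w 0.0197
[[0.09, -0.0, 1.18], [0.09, -0.0, 1.18], [0.09, -0.0, 1.18]] -0.17
```

Request:
arm_command(
  translation=[
    [0.2,0,1.0],
    [0.1,0,1.0],
    [0.1,0,0.8],
    [0,0,0.4],
    [0,0,0],
    [0,0,0],
  ],
  twist=[-0.2,-0.1,-0.1,0,0,0],
)

```text
time_s: 43.82
tool_pos: [0.5074, 0.1176, 0.0243]
tool_rot: [-177.1, 1.6, 85.9]
force: [-0.1, -0.2, 0.1]
grip_width: 0.0196
```

```bash
python3 plan.py 0.509 0.117 0.022 86 1
```

```text
pose [0.5074 0.1176 0.0243] [-177.1    1.6   85.9] q [-45.  18.  32. 112. -11.  57.  79.] t 43.83 w 0.0196
[[-0.05, 0.17, 0.23]] -0.09
```

Final settle, release, rise, and retreat toward the base so the cameras can see.

Request:
arm_command(
  translation=[
    [0,0.2,0.2],
    [0,0,0.05],
    [0,0,0],
  ],
  twist=[0,0,0],
)

```text
time_s: 44.2
tool_pos: [0.5099, 0.1175, 0.0221]
tool_rot: [-177.2, 1.5, 85.9]
force: [0.4, -0.2, -0.7]
grip_width: 0.0196
```

Request:
arm_command(
  translation=[
    [0,0,0],
    [0,0,0],
    [0,0,0],
  ],
  twist=[0,0,0],
  grip=36,
)

```text
time_s: 44.58
tool_pos: [0.5101, 0.1176, 0.0223]
tool_rot: [-177.2, 1.5, 85.9]
force: [0.3, -0.9, 0.8]
grip_width: 0.0306
```

Request:
arm_command(
  translation=[
    [0,0,-0.6],
    [0,0,-1.5],
    [0,0,-3.0],
    [0,0,-4.0],
    [0,0,-4.0],
    [-4,0,-2],
    [-5,0,-1],
    [-5,0,0],
    [-5,0,0],
    [0,0,0],
  ],
  twist=[0,0,0,0,0,0,0,0,0,0],
)

```text
time_s: 45.82
tool_pos: [0.5073, -0.0742, 0.2043]
tool_rot: [-177.9, 1.3, 85.9]
force: [-0.1, -0.0, -0.4]
grip_width: 0.0313
```

```bash
python3 - <<'E'
from h import *
t=optics.read_camera("top"); s=optics.read_camera("scene"); np.save("pics/top2.npy",t,allow_pickle=True); np.save("pics/scene2.npy",s,allow_pickle=True)
print(telemetry.get_obs()["tool_pos"])
cv2.imwrite("pics/p7.png",np.vstack([rect(t,.018,.45,.60,.07,.38,1950),rect(s,.018,.45,.60,.07,.38,1950)]))
E
```

```text
[ 0.5079086  -0.06914499  0.20356272]
```

View pics/p7.png

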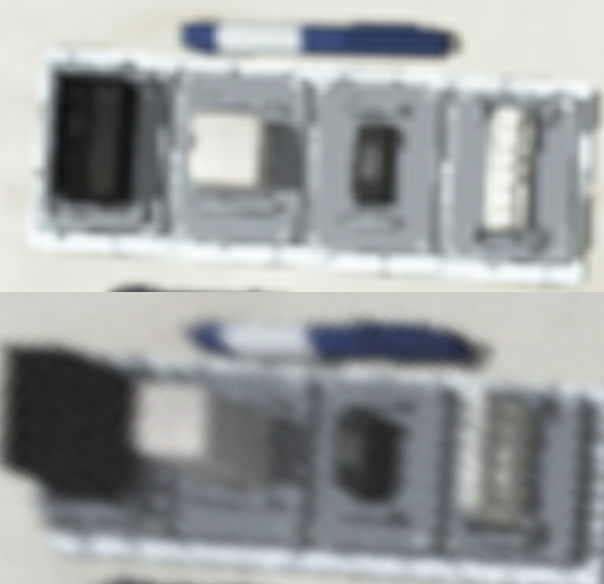

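```bash
python3 - <<'E'
from h import *
t=np.load("pics/top2.npy",allow_pickle=True).item(); s=np.load("pics/scene2.npy",allow_pickle=True).item()
def at(c,u,v,z): return cast(c,proj(c,[[.60-v/1950,.38-u/1950,.018]]),z)[0]
N=dict(tub=(.5245,.3271),gauge=(.5198,.2574),dongle=(.515,.1872),strip=(.51,.1174))
for n,u,v,z in(("tub",95,139,.046),("gauge",227,150,.048),("dongle",375,165,.029),("strip",508,168,.037)):
    p=at(t,u,v,z)[:2]; print("T",n,p.round(4),"off mm",((p-N[n])*1000).round(1))
M=dict(gauge=(.5174,.2564))
p=at(s,171,421-292,.048)[:2]; print("S gauge",p.round(4),((p-M["gauge"])*1000).round(1))
# scene silhouette of the tub if seated: projected box corners in the rectified picture
R=np.array([[np.cos(np.radians(-4)),-np.sin(np.radians(-4))],[np.sin(np.radians(-4)),np.cos(np.radians(-4))]])
for z in(.018,.046):
    P=[[*(np.array([.5222,.3259])+R@np.array([a,b])),z] for a in(-.031,.031) for b in(-.017,.017)]
    w=cast(s,proj(s,P),.018); print(z,np.c_[(.38-w[:,1])*1950,(.60-w[:,0])*1950+292].round(0).tolist())
E
```

```text
T tub [0.5233 0.3228] off mm [-1.2 -4.3]
T gauge [0.5174 0.2563] off mm [-2.4 -1.1]
T dongle [0.5134 0.1858] off mm [-1.6 -1.4]
T strip [0.5104 0.1173] off mm [ 0.4 -0.1]
S gauge [0.5156 0.2567] [-1.8  0.3]
0.018 [[134.0, 506.0], [68.0, 502.0], [143.0, 386.0], [77.0, 381.0]]
0.046 [[66.0, 475.0], [-2.0, 470.0], [75.0, 350.0], [7.0, 345.0]]
```

```bash
python3 - <<'E'
from h import *
t=np.load("pics/top2.npy",allow_pickle=True).item(); s=np.load("pics/scene2.npy",allow_pickle=True).item()
cv2.imwrite("pics/p8.png",np.hstack([cv2.resize(s["img"][130:348,190:365],None,fx=2.2,fy=2.2),cv2.resize(t["img"][140:358,230:395],None,fx=2.2,fy=2.2)]))
E
```

```text
(no output)
```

View pics/p8.png

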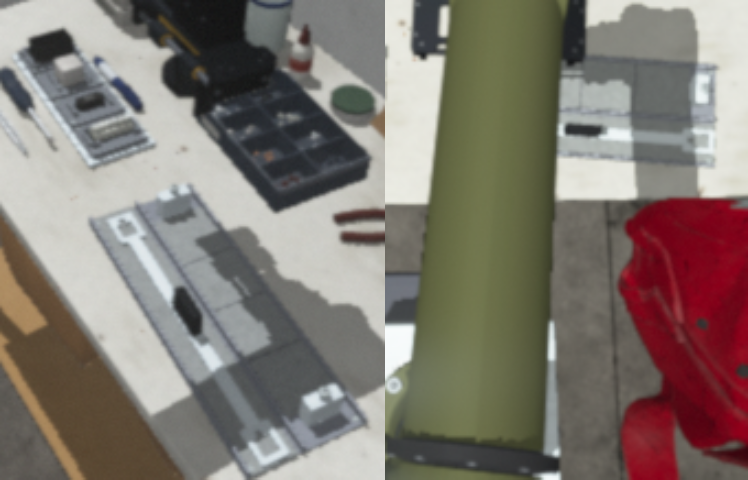

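The bar lies flat in the trough with its grip at (187,312), the row is empty, all four parts stand in their nests, and the gripper is clear. Handing in.

```bash
python3 -c "
from cell import env; print(env.sign_off())"
```

```text
the job is handed in; nothing more can be done
None
```

The job is done and handed in at about 46 s of the 131 s limit. No verdict was reported, so what follows rests on my own checks.

- **Keeper bar:** I slid it about 16 mm, lifted it off its studs and laid it in the trough. A camera check after release put its grip about 3–4 mm from my estimate of the trough's middle, and the last picture shows it still flat. While setting it down I pressed once with about 48 N at the wrist. That is well under the 120 N wrist limit, and the load went through the gripped bar, not the gripper's body.
- **Parts:** The last top view puts the part centres about 4.5 mm (potting case), 2.6 mm (gauge block), 2.1 mm (dongle) and 0.4 mm (terminal strip) from their nest centres. The limit is 12 mm. The second camera shows the potting case's outline where a seated case should be.
- **Not directly measured:** The tool's tilt crept up to about 3° by the last part. I did not measure part tilt or seating height, but all four look upright and square in the pictures.
- **Disagreements:** The two cameras differed by about 2–3 mm throughout, and by up to 6 mm on the parts while they were still in the tray.

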